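# Swap a rejected lens barrel in a V-block and hold the good one seated

### The arm

A 6-joint arm with a two-finger parallel gripper is mounted at the origin on the work surface. World frame = base frame: x ahead of the robot, y to its left, z up, the work surface at z = 0. Lengths are in m, angles in rad, forces in N, time in s.
With the tool pointing down it reaches from about 0.35 to 0.975 m from the base axis. Payload 4.9 kg.
Tool frame: the origin (TCP) lies midway between the tips of the shut fingers; the grasp point (between the pads) lies 19 mm behind it; z points along the fingers, y is the line along which they close (so a half turn about z gives the same grasp; the last joint's range is limited). The gripper opens to 85 mm and grips with 20 to 120 N. Pads are 22 mm wide; open, the fingers measure 114 mm over their backs; the gripper's body (76 mm by 85 mm) begins 54 mm behind the grasp point. The pads swing forward as they close: fully open they stand 13 mm farther back than shut.
Start: joints at [1.124, 0.053, 1.613, -0, 1.476, -0.119], TCP at [0.201, 0.592, 0.205] pointing down, gripper open.
Joint ranges: [-3.01, 3.01], [-1.01, 2.22], [0.06, 2.58], [-1.02, 4.17], [0.09, 2.62], [-3.14, 3.14]. Speed limits (rad/s): [2.57, 2.57, 3.14, 3.14, 3.14, 3.14].

### API

Orientations are given as a rotation vector (axis times angle).
In Python, from station import ctrl, optics, job gives the robot as it stands.
- The arm moves only by the shell command python3 -m jog 'ROWS' [OPENING] [FORCE]. ROWS is JSON, a list of rows, each a list of 2 entries, a list of its own where there are three numbers: the shift along the tool's x, y, z in m, then the turn, a rotation vector about the tool's x, y, z in rad. A call has 1 to 5 rows; each row is the pose to reach, as a shift and turn from the pose commanded when the call began, along the tool's axes at that moment; what a row does not reach only later rows make up. A row lasts 1/10 s, in which the tool goes at most 50 mm and 8.59 degrees, less where a joint would pass 70% of its speed; a pose out of reach is approached as far as the arm can. A call with a gripper value outside its range is refused whole. OPENING is the opening, from 0 (shut) to 1 (fully open), set as the call begins (- or left out, the last holds). The fingers move at their own pace and stop on an object; FORCE is the grip in N (left out, the last holds). Time passes only in rows, so rows that repeat a pose let the fingers close. It gives the time, the measured TCP pose, the force, the opening and the grip force at its end, in the units of the state.
- ctrl.get_obs(): the state, without advancing time (a new reading comes with each control period).
- optics.get_image(name): name is "scene" or "top" or "wrist"; returns a dict with "image" (400x640x3 uint8, blue, green, red), "fx", "fy", "cx", "cy" (pixels), "D" ([k1, k2, p1, p2, k3] as OpenCV has them; the pictures are not rectified), "rvec" (rotation vector, rad) and "tvec" (3), from world to camera coordinates, as OpenCV has them; the wrist camera has in their place "mount" (4x4, takes a point from camera to tool coordinates, whose origin is the TCP and whose axes are the flange's). Camera axes: x right, y down, z forward; pixel columns grow to the right and rows downward; lengths in m; the calibration is good to about 2 mm. A picture is of the moment at which its call begins: read the wrist's pose just before it. There is no depth.
- job.finish_job(): hands the job in; it is judged then, once.
The state is a dict: "t": time; "q": joint angles; "dq": joint speeds; "effort": joint torques, N m; "tool_pos": TCP position; "tool_rot": TCP orientation; "contact_force": force on the tool from outside, world axes, zero at the start; "wrist_torque": the same for the moment, N m; "opening": finger opening in m; "grip_force": force on a finger pad.
Only numpy, scipy, OpenCV 4.12 (cv2) and the standard library are available. Lean on these libraries where they do the work, as an engineer would, in place of code of your own. Each camera call takes 0.05 s, during which the arm holds its last target. There are 200 camera calls.

### The job

The V-block still holds the rejected, red-banded lens barrel: drop that into the red reject box and let go of it. Then take the green-banded barrel from its cradle, lay it gently in the V-block, centred along the groove with its glass lens end towards the upright black sensor plate, and press it down with about 10 newtons so that it bears firmly on both sides of the V. Finish while still holding it pressed down like that (gripping it or pushing on it from above), and leave the yellow-banded barrel and everything else on the table where it is.

Things in the scene. Friction and masses are not known exactly. Their poses are not given: they have to be found in the camera images.
- bad_barrel: lens barrel: black cylinder, diameter 36 mm, length 110 mm, about 0.2 kg, two red bands round it; silver ring and glass face at its lens end (+x), brass disc at the other. Origin on its axis at mid-length, x along the axis to the lens end. At the start it lies in the V-block, lens end towards the sensor plate.
- good_barrel: lens barrel: black cylinder, diameter 36 mm, length 110 mm, about 0.2 kg, two green bands round it; silver ring and glass face at its lens end (+x), brass disc at the other. Origin on its axis at mid-length, x along the axis to the lens end. At the start it lies in cradle_good, its axis 24 mm above the table, lens end within about 1 rad of the direction it needs in the V-block.
- spare_barrel: lens barrel: black cylinder, diameter 36 mm, length 110 mm, about 0.2 kg, two yellow bands round it; silver ring and glass face at its lens end (+x), brass disc at the other. Origin on its axis at mid-length, x along the axis to the lens end. It lies in cradle_spare; bystander, not to be moved.
- good_barrel_lens (a point): the middle of the glass face of the green-banded barrel, 55 mm along +x from its origin
- vblock: fixed V-block: aluminium base 84 mm wide, 12 mm thick, x from -66 to +98 mm; two steel V saddles, 24 mm long, 60 mm wide, at x = -40 and +40 mm, an open gap of 56 mm for fingers between them. 90-degree groove along x, bottom edge 30 mm, rims (20 mm either side) 50 mm above the table. Black sensor plate 56 mm wide, top at 70 mm, at x = +88 mm. Origin on the table below the middle of the groove, z up
- seat (a point): where the middle of a seated barrel's axis lies: on the V-block's centre, 55.5 mm above the table; axes as the V-block's
- v_left: the two sloping steel faces (one per saddle) on the V-block's +y side, at 45 degrees; a seated barrel touches them along one line, 12.7 mm below its axis. Origin and axes as the V-block's
- v_right: the two sloping faces on the V-block's -y side, otherwise like v_left
- cradle_good: white cradle plate, fixed, 126 x 70 mm, 6 mm thick, with low grey ribs (top at 14 mm, 15.5 to 23.5 mm either side of the middle, at 29 to 55 mm from the middle along x, none between) that keep the green-banded barrel from rolling; the barrel lies along its x. Origin on the table below its centre
- cradle_spare: the same kind of cradle, with the yellow-banded barrel
- reject_box: red open reject box, fixed, 130 mm (x) by 170 mm (y) outside, 55 mm high, walls 4 mm, floor 4 mm. Origin on the table below its centre
- bottle: bystander, not to be moved: white bottle with a blue cap, 44 mm in diameter, 110 mm high; origin under its base
- driver: bystander, not to be moved: screwdriver lying on the table
- collar: bystander, not to be moved: aluminium ring, 52 mm across, 16 mm high; origin under its centre
- cup: bystander, not to be moved: white cup, 72 mm across, 80 mm high; origin under its base
- post: bystander, not to be moved: steel optics post, 75 mm high on a foot 48 mm across; origin under its base
Not all that is in view belongs to the job. What is shaped like the reject_box but orange is not meant. What is shaped like the good_barrel but orange is not meant.

How it is judged:
On the way, in this order (a step that is already met when the one before it is completed fails the run):
1. the red-banded barrel lies in the reject box, let go (x of bad_barrel in the frame of reject_box between -0.06 and 0.06 m and y of bad_barrel in the frame of reject_box between -0.08 and 0.08 m and z of bad_barrel in the frame of reject_box between 0 and 0.05 m and contact force between bad_barrel and the fingers below 0.1 N and linear speed of bad_barrel below 0.1 m/s), for 0.2 s.
2. the green-banded barrel lies in the V, touching both sides (x of good_barrel in the frame of seat between -0.012 and 0.012 m and y of good_barrel in the frame of seat between -0.003 and 0.003 m and z of good_barrel in the frame of seat between -0.003 and 0.003 m and angle between the x axis of good_barrel and the x axis of vblock, either way round below 0.05 rad and x of good_barrel_lens in the frame of vblock above 0.03 m and contact force between good_barrel and v_left above 0.3 N and contact force between good_barrel and v_right above 0.3 N), for 0.2 s.
At the end, for the whole second after the job is handed in: Green barrel in the V, lens end to the sensor (12 mm along, 3 mm across and in height, 0.05 rad), still, fingers on it with over 3 N, 3 to 35 N on each side of the V; red barrel lies let go in the reject box; yellow barrel moved under 20 mm (x of good_barrel in the frame of seat between -0.012 and 0.012 m and y of good_barrel in the frame of seat between -0.003 and 0.003 m and z of good_barrel in the frame of seat between -0.003 and 0.003 m and angle between the x axis of good_barrel and the x axis of vblock, either way round below 0.05 rad and x of good_barrel_lens in the frame of vblock above 0.03 m and contact force between good_barrel and v_left between 3 and 35 N and contact force between good_barrel and v_right between 3 and 35 N and contact force between good_barrel and the fingers above 3 N and linear speed of good_barrel below 0.02 m/s and x of bad_barrel in the frame of reject_box between -0.06 and 0.06 m and y of bad_barrel in the frame of reject_box between -0.08 and 0.08 m and z of bad_barrel in the frame of reject_box between 0 and 0.05 m and contact force between bad_barrel and the fingers below 0.1 N and linear speed of bad_barrel below 0.05 m/s and distance of spare_barrel from where it was at the start of the episode below 0.02 m); the arm keeps its last pose, push and grip.
It fails at once if the green-banded barrel is rammed into the V: over 70 N on one side (contact force between good_barrel and v_left above 70 N or contact force between good_barrel and v_right above 70 N).
It fails at once if the yellow-banded barrel is moved by more than 20 mm (distance of spare_barrel from where it was at the start of the episode above 0.02 m).
It fails at once if another bystander is moved by more than 30 mm (distance of any of bottle, driver, collar, cup, post from where it was at the start of the episode above 0.03 m).
It also fails if it takes over 64 s, if anything falls off the work surface, if the arm or the gripper's body presses on something with over 40 N, if the wrist force passes 120 N, or if a joint passes its speed limit or range.

## Working session

There is one attempt and no reset: what is moved stays moved. The work goes in short steps, Python scripts to look and compute and a shell command to move; the robot and the scene stay as the last step left them, time stands still between calls to the robot, and variables do not carry over. Pictures are saved under pics/ and viewed, at most 10 in all, crops included, and the job is handed in when it is done.

```bash
ls; mkdir -p pics; python3 - <<'E'
from station import ctrl, optics
import cv2
o=ctrl.get_obs(); print({k:o[k] for k in('t','tool_pos','tool_rot','opening','contact_force')})
for n in('scene','top'):
    d=optics.get_image(n); cv2.imwrite(f'pics/{n}0.png',d['image']); print(n,d['fx'],d['cx'],d['cy'],d['D'],d['rvec'],d['tvec'])
E
```

```text
pics
{'t': 0.0, 'tool_pos': array([0.20093348, 0.59110161, 0.20395484]), 'tool_rot': array([-0.51255847, -3.09890401,  0.00312912]), 'opening': 0.08529707992268197, 'contact_force': array([-1.19010871, -0.56340521,  0.08753274])}
scene 397.1059203535502 316.25404683038624 196.37110482743233 [0.03190381 0.         0.         0.         0.        ] [ 1.86453164  1.68496549 -0.68690969] [-0.04603595 -0.31210856  1.55064495]
top 424.035731038753 314.40449978633416 189.58503520216385 [-0.09191106  0.          0.          0.          0.        ] [ 2.1908308  -2.14744007  0.14050337] [-0.02393     0.49386356  1.34406818]
```

View pics/scene0.png

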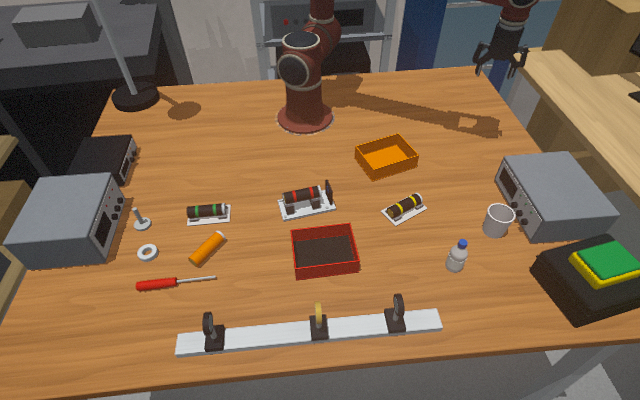

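View pics/top0.png

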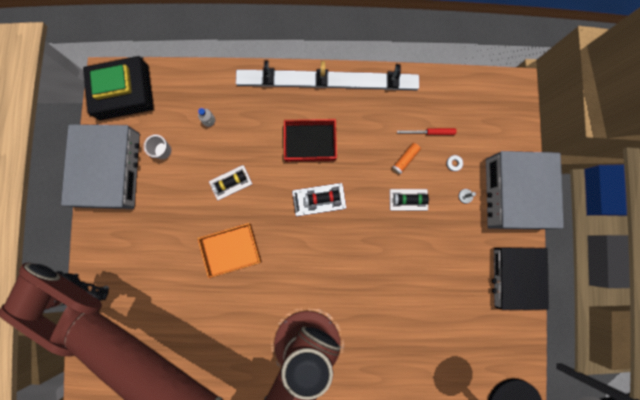

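Top view: red-banded barrel in the V-block at (324,198), green-banded in its cradle at (410,200), yellow-banded at (231,181). The plain orange cylinder (406,157) is a decoy. The red box is at (310,140) and the orange one (230,250) is not meant. I'll confirm the targets in one crop and measure them.

```bash
cat > h.py <<'E'
import numpy as np, cv2
from scipy.spatial.transform import Rotation as R
from station import ctrl, optics
def view(n):
    o=ctrl.get_obs(); d=optics.get_image(n); d['K']=np.array([[d['fx'],0,d['cx']],[0,d['fy'],d['cy']],[0,0,1.]])
    if n=='wrist':
        T=np.eye(4);T[:3,:3]=R.from_rotvec(o['tool_rot']).as_matrix();T[:3,3]=o['tool_pos']
        M=T@np.array(d['mount']); d['Rwc']=M[:3,:3]; d['c']=M[:3,3]
    else:
        r=R.from_rotvec(np.ravel(d['rvec'])).as_matrix(); d['Rwc']=r.T; d['c']=-r.T@np.ravel(d['tvec'])
    return d
def cast(d,px,z):
    u=cv2.undistortPoints(np.array(px,float).reshape(-1,1,2),d['K'],np.array(d['D'])).reshape(-1,2)
    r=np.c_[u,np.ones(len(u))]@d['Rwc'].T
    return d['c']+r*((z-d['c'][2])/r[:,2])[:,None]
def mask(im,col):
    h,s,v=cv2.split(cv2.cvtColor(im,cv2.COLOR_BGR2HSV)); h=h.astype(int)
    m={'red':(h<6)|(h>174),'green':(h>45)&(h<85),'yellow':(h>22)&(h<35)}[col]
    return (m&(s>130)&(v>60)).astype(np.uint8)
def blobs(m,amin=5):
    n,l,st,c=cv2.connectedComponentsWithStats(m,connectivity=8)
    return [(tuple(c[i].round(1)),int(st[i,4]),st[i,:4].tolist()) for i in range(1,n) if st[i,4]>=amin]
E
python3 - <<'E'
from h import *
for n in('top','scene'):
    d=view(n); print(n,'cam',d['c'].round(3))
    for col,z in(('red',.07),('green',.038),('yellow',.038)):
        for c,a,b in blobs(mask(d['image'],col)):
            print(col,c,a,b,cast(d,[c],.055 if a>150 else z)[0].round(4))
    im=d['image']
    if n=='top': A=cv2.resize(im[110:230,190:450],(780,360),interpolation=cv2.INTER_CUBIC)
    else: B=cv2.resize(im[170:290,175:435],(780,360),interpolation=cv2.INTER_CUBIC)
cv2.imwrite('pics/crop.png',cv2.resize(np.vstack([A,B]),(640,590)))
E
```

```text
top cam [0.337 0.005 1.392]
red (np.float64(308.4), np.float64(139.3)) 691 [283, 119, 54, 43] [0.6538 0.0088 0.055 ]
red (np.float64(441.1), np.float64(131.0)) 198 [427, 128, 29, 7] [ 0.693  -0.4249  0.055 ]
red (np.float64(330.7), np.float64(195.7)) 45 [328, 191, 6, 10] [ 0.4712 -0.0649  0.07  ]
red (np.float64(314.4), np.float64(198.5)) 46 [312, 194, 6, 10] [ 0.4614 -0.014   0.07  ]
red (np.float64(99.4), np.float64(347.5)) 7787 [0, 268, 211, 132] [-0.0216  0.6514  0.055 ]
red (np.float64(50.2), np.float64(303.2)) 13 [48, 300, 5, 7] [0.1111 0.8135 0.07  ]
red (np.float64(295.3), np.float64(314.3)) 11 [292, 313, 8, 4] [0.1044 0.0376 0.07  ]
red (np.float64(316.3), np.float64(324.1)) 84 [303, 319, 26, 15] [ 0.0759 -0.0272  0.07  ]
red (np.float64(277.7), np.float64(336.4)) 34 [275, 325, 9, 21] [0.0366 0.0898 0.07  ]
red (np.float64(284.8), np.float64(332.8)) 38 [280, 324, 13, 17] [0.0479 0.0684 0.07  ]
red (np.float64(336.7), np.float64(336.5)) 17 [334, 332, 5, 11] [ 0.0393 -0.0902  0.07  ]
red (np.float64(301.1), np.float64(343.2)) 66 [295, 338, 16, 9] [0.0174 0.0181 0.07  ]
red (np
[... 1993 characters left out ...]
float64(283.6)) 342 [136, 278, 42, 13] [ 0.7322 -0.4203  0.055 ]
green (np.float64(213.8), np.float64(206.2)) 12 [213, 204, 3, 7] [ 0.4718 -0.3039  0.038 ]
green (np.float64(195.9), np.float64(207.9)) 9 [195, 206, 3, 6] [ 0.4727 -0.3563  0.038 ]
green (np.float64(609.0), np.float64(259.5)) 1476 [578, 241, 62, 39] [0.78   0.7123 0.055 ]
yellow (np.float64(413.3), np.float64(200.1)) 32 [409, 196, 8, 10] [0.5136 0.29   0.038 ]
yellow (np.float64(399.6), np.float64(207.0)) 33 [395, 203, 8, 11] [0.5361 0.2432 0.038 ]
yellow (np.float64(598.2), np.float64(273.5)) 778 [568, 251, 72, 39] [0.816  0.6634 0.055 ]
yellow (np.float64(316.7), np.float64(310.7)) 6 [316, 309, 3, 5] [ 0.8381 -0.0301  0.038 ]
```

View pics/crop.png

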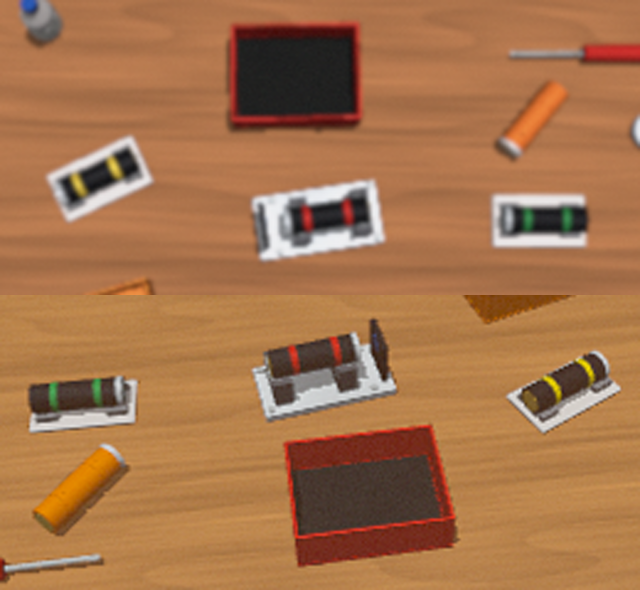

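The crop confirms it. The red-banded barrel lies in the V-block with its lens and the plate towards +y. The green-banded barrel has its silver lens ring towards +y, and the box is the red one. Next I'll work out the approach above the V-block.

```bash
cat >> h.py <<'E'
def goal(p,yaw):
    """shift and turn in tool axes to TCP p, tool z down, closing line (y) along yaw (deg, mod 180)"""
    o=ctrl.get_obs(); T=R.from_rotvec(o['tool_rot']); best=None
    for k in(0,180):
        a=np.radians(yaw+k); y=np.array([np.cos(a),np.sin(a),0]); z=np.array([0,0,-1.]); M=np.c_[np.cross(y,z),y,z]
        w=(T.inv()*R.from_matrix(M)).as_rotvec()
        if best is None or np.linalg.norm(w)<np.linalg.norm(best): best=w
    s=T.inv().apply(np.array(p)-o['tool_pos'])
    print('t',round(o['t'],2),'shift',s.round(4),'turn',best.round(4),'f',np.round(o['contact_force'],1),'q6',round(o['q'][5],2))
E
python3 - <<'E'
from h import *
print(R.from_rotvec(ctrl.get_obs()['tool_rot']).as_matrix().round(2)); print(np.round(optics.get_image('wrist')['mount'],3))
goal([.467,-.04,.26],10)
d=view('top')
for n,c,z in(('box',[(308.4,139.3)],.055),):
    pts=np.argwhere(mask(d['image'],'red')[115:165,280:340])[:,::-1]+[280,115]
    r=cv2.minAreaRect(pts.astype(np.float32)); print(r); w=cast(d,cv2.boxPoints(r),.055)[:,:2]; print(w.round(3),w.mean(0).round(3))
E
```

```text
[[-0.95  0.32 -0.  ]
 [ 0.32  0.95 -0.  ]
 [ 0.   -0.   -1.  ]]
[[ 0.    -0.964 -0.266  0.067]
 [ 1.     0.    -0.001 -0.001]
 [ 0.001 -0.266  0.964 -0.169]
 [ 0.     0.     0.     1.   ]]
t 0.25 shift [-0.455  -0.5122 -0.055 ] turn [-1.0000e-03  4.0000e-04  1.0685e+00] f [0.2 0.5 0.2] q6 -0.12
((309.3594665527344, 139.95675659179688), (41.1749153137207, 52.98567199707031), 88.66777801513672)
[[ 0.716  0.094]
 [ 0.724 -0.077]
 [ 0.588 -0.082]
 [ 0.581  0.087]] [0.652 0.006]
```

```bash
python3 -m jog '[[[-0.455,-0.512,-0.055],[0,0,1.0685]],[[-0.455,-0.512,-0.055],[0,0,1.0685]],[[-0.455,-0.512,-0.055],[0,0,1.0685]],[[-0.455,-0.512,-0.055],[0,0,1.0685]],[[-0.455,-0.512,-0.055],[0,0,1.0685]]]' 1 30; python3 -c "
from h import *
goal([.467,-.04,.26],10)"
```

```text
t: 0.8
tool_pos: [0.2982, 0.3603, 0.2254]
tool_rot: [1.619, 2.692, 0.001]
contact_force: [-0.0, 0.1, 0.7]
opening: 0.0851
grip_force: 0.0
t 0.8 shift [-0.4327 -0.0385 -0.0346] turn [0.0005 0.     0.3131] f [-0.   0.1  0.7] q6 0.23
```

```bash
python3 -m jog '[[[-0.43,-0.038,-0.035],[0,0,0.313]],[[-0.43,-0.038,-0.035],[0,0,0.313]],[[-0.43,-0.038,-0.035],[0,0,0.313]],[[-0.43,-0.038,-0.035],[0,0,0.313]],[[-0.43,-0.038,-0.035],[0,0,0.313]]]'; python3 -c "
from h import *
goal([.467,-.04,.26],10)"
```

```text
t: 1.3
tool_pos: [0.3964, 0.1311, 0.2459]
tool_rot: [2.012, 2.412, 0.002]
contact_force: [1.2, 0.7, 0.7]
opening: 0.0854
grip_force: 0.0
t 1.3 shift [-0.181   0.0388 -0.0141] turn [ 0.0014 -0.0001  0.0057] f [1.2 0.7 0.7] q6 -0.04
```

```bash
python3 -m jog '[[[-0.05,0.01,-0.004],[0,0,0]],[[-0.1,0.02,-0.008],[0,0,0]],[[-0.15,0.03,-0.012],[0,0,0]],[[-0.16,0.035,-0.012],[0,0,0]],[[-0.16,0.035,-0.012],[0,0,0]]]'; python3 - <<'E'
from h import *
d=view('wrist'); cv2.imwrite('pics/w1.png',d['image'])
for c,a,b in blobs(mask(d['image'],'red'),60): print(c,a,b,cast(d,[c],.07)[0].round(4))
goal([.467,-.04,.26],10)
E
```

```text
t: 1.8
tool_pos: [0.4596, -0.0195, 0.2572]
tool_rot: [-2.017, -2.408, 0.0]
contact_force: [-0.9, 0.6, 0.2]
opening: 0.0854
grip_force: 0.0
(np.float64(476.9), np.float64(174.8)) 7169 [406, 102, 141, 142] [0.6448 0.0084 0.07  ]
(np.float64(326.9), np.float64(166.8)) 221 [313, 162, 29, 10] [ 0.4627 -0.0144  0.07  ]
(np.float64(326.7), np.float64(208.0)) 207 [313, 202, 29, 11] [ 0.4717 -0.0656  0.07  ]
t 1.85 shift [-0.0229  0.0039 -0.0029] turn [-0.0008 -0.0011  0.0041] f [-0.   0.4 -0.6] q6 -0.38
```

View pics/w1.png

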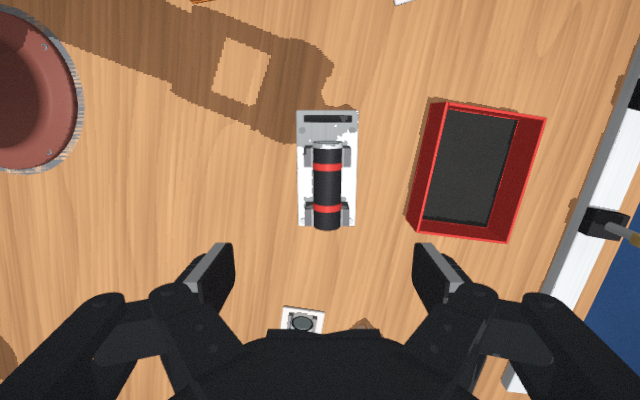

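Wrist picture: bands at (327,167) and (327,208), lens ring at (327,145), sensor plate at (327,118). The V-block base spans about (297..358, 110..227). I'll check the V-block centre from the base and barrel ends.

```bash
python3 - <<'E'
from h import *
d=view('wrist'); d['image']
P=cast(d,[(297,110),(358,110),(297.5,226),(355,227)],.012)
print(P.round(4)); a=(P[0]+P[1])/2; b=(P[2]+P[3])/2; u=(a-b)/np.linalg.norm(a-b)
print('len',np.linalg.norm(a-b),'yaw',np.degrees(np.arctan2(u[1],u[0])),'origin',b+.066*u, a-.098*u)
m=cast(d,[(326.9,166.8),(326.7,208)],.07); v=m[0]-m[1]; v/=np.linalg.norm(v)
e=cast(d,[(327,141.5)],.0735)[0]; print('lens end along from band mid',(e-m.mean(0))@v, m.mean(0))
print('plate',(cast(d,[(327,118)],.07)[0]-m.mean(0))@v)
goal([.467,-.040,.12],10)
E
```

```text
[[ 0.4114  0.0456  0.012 ]
 [ 0.4915  0.06    0.012 ]
 [ 0.4378 -0.1173  0.012 ]
 [ 0.5217 -0.1037  0.012 ]]
len 0.16573135406113093 yaw 99.82708620771969 origin [ 0.46847367 -0.04547039  0.012     ] [ 0.46817817 -0.04376444  0.012     ]
lens end along from band mid 0.05638469239712852 [ 0.46668241 -0.03849924  0.07      ]
plate 0.08293843088869195
t 1.9 shift [-0.0239  0.004   0.137 ] turn [-0.0007 -0.001   0.0057] f [0.3 0.1 0.9] q6 -0.38
```

V-block origin is about (0.468, -0.044) with yaw 100°, from the base, plate and bands (base length 166 against 164 mm). The red barrel's middle is at (0.467, -0.040), so I'm descending to it.

```bash
python3 -m jog '[[[-0.024,0.004,0.03],[0,0,0.006]],[[-0.024,0.004,0.06],[0,0,0.006]],[[-0.024,0.004,0.09],[0,0,0.006]],[[-0.024,0.004,0.12],[0,0,0.006]],[[-0.024,0.004,0.137],[0,0,0.006]]]';  python3 -m jog '[[[0,0,0],[0,0,0]],[[0,0,0],[0,0,0]]]'; python3 -c "
from h import *
goal([.467,-.0405,.0365],10)"
```

```text
t: 2.4
tool_pos: [0.4654, -0.0385, 0.1174]
tool_rot: [-2.014, -2.406, 0.002]
contact_force: [-0.5, 0.5, 0.1]
opening: 0.0852
grip_force: 0.0
t: 2.6
tool_pos: [0.4673, -0.0397, 0.1208]
tool_rot: [-2.017, -2.408, -0.0]
contact_force: [-1.3, 0.9, 0.7]
opening: 0.0856
grip_force: 0.0
t 2.6 shift [-0.0008 -0.0005  0.0843] turn [ 0.0001 -0.0002  0.0018] f [-1.3  0.9  0.7] q6 -0.42
```

```bash
python3 -m jog '[[[0,0,0.025],[0,0,0]],[[0,0,0.05],[0,0,0]],[[0,0,0.07],[0,0,0]],[[0,0,0.084],[0,0,0]],[[0,0,0.084],[0,0,0]]]'; python3 -m jog '[[[0,0,0],[0,0,0]],[[0,0,0],[0,0,0]],[[0,0,0],[0,0,0]],[[0,0,0],[0,0,0]],[[0,0,0],[0,0,0]]]' 0.2 35;  python3 -m jog '[[[0,0,0],[0,0,0]],[[0,0,0],[0,0,0]],[[0,0,0],[0,0,0]]]'
```

```text
t: 3.1
tool_pos: [0.4667, -0.0404, 0.0357]
tool_rot: [-2.018, -2.405, 0.001]
contact_force: [-0.2, -0.4, 0.7]
opening: 0.0851
grip_force: 0.0
t: 3.6
tool_pos: [0.4684, -0.0412, 0.0376]
tool_rot: [2.019, 2.405, 0.002]
contact_force: [0.0, 1.0, 3.5]
opening: 0.028
grip_force: 30.7
t: 3.9
tool_pos: [0.4684, -0.0412, 0.0376]
tool_rot: [2.019, 2.405, 0.002]
contact_force: [-1.2, 0.7, 6.4]
opening: 0.028
grip_force: 31.3
```

The fingers stopped at 28 mm (less than the 36 mm diameter) with an upward force on the tool, so the pads are biting above the axis. I'll reopen, go lower and regrip.

```bash
N='[0,0,0]'; python3 -m jog '[[[0,0,0],[0,0,0]],[[0,0,0],[0,0,0]],[[0,0,0.003],[0,0,0]],[[0,0,0.006],[0,0,0]],[[0,0,0.01],[0,0,0]]]' 1; python3 -m jog '[[[0,0,0],[0,0,0]],[[0,0,0],[0,0,0]],[[0,0,0],[0,0,0]],[[0,0,0],[0,0,0]],[[0,0,0],[0,0,0]]]' 0.2 35;  python3 -m jog '[[[0,0,0],[0,0,0]],[[0,0,0],[0,0,0]],[[0,0,0],[0,0,0]]]'
python3 -c "
from h import *
d=view('wrist'); cv2.imwrite('pics/w2.png',d['image'])"
```

```text
t: 4.4
tool_pos: [0.4671, -0.041, 0.0258]
tool_rot: [-2.02, -2.406, 0.0]
contact_force: [0.3, -0.5, 0.4]
opening: 0.0851
grip_force: 0.0
t: 4.9
tool_pos: [0.4683, -0.041, 0.027]
tool_rot: [2.019, 2.405, 0.002]
contact_force: [1.8, 1.0, 1.4]
opening: 0.0346
grip_force: 36.8
t: 5.2
tool_pos: [0.4682, -0.0411, 0.027]
tool_rot: [2.019, 2.405, 0.002]
contact_force: [3.6, 0.4, 1.3]
opening: 0.0341
grip_force: 36.9
```

View pics/w2.png

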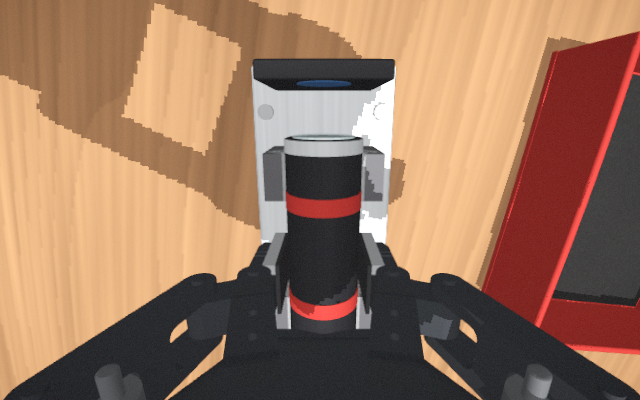

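Picture: the fingers straddle the barrel between the saddles, red bands at (323,206) and (323,310). Opening is 34 mm, so I'm nearly at the axis and will go 4 mm lower for a secure grip.

```bash
python3 -m jog '[[[0,0,0],[0,0,0]],[[0,0,0],[0,0,0]],[[0,0,0.001],[0,0,0]],[[0,0,0.003],[0,0,0]],[[0,0,0.004],[0,0,0]]]' 0.8; python3 -m jog '[[[0,0,0],[0,0,0]],[[0,0,0],[0,0,0]],[[0,0,0],[0,0,0]],[[0,0,0],[0,0,0]],[[0,0,0],[0,0,0]]]' 0.2 45;  python3 -m jog '[[[0,0,0],[0,0,0]],[[0,0,-0.005],[0,0,0]],[[0,0,-0.015],[0,0,0]],[[0,0,-0.03],[0,0,0]],[[0,0,-0.05],[0,0,0]]]'
python3 -m jog '[[[0,0,-0.03],[0,0,0]],[[0,0,-0.07],[0,0,0]],[[0,0,-0.11],[0,0,0]],[[0,0,-0.13],[0,0,0]],[[0,0,-0.13],[0,0,0]]]'; python3 -c "
from h import *
goal([.652,.006,.16],2.5);goal([.652,.006,.16],92.5)"
```

```text
t: 5.75
tool_pos: [0.4669, -0.041, 0.0219]
tool_rot: [-2.019, -2.405, 0.001]
contact_force: [-0.5, -0.6, -0.2]
opening: 0.0681
grip_force: 0.0
t: 6.25
tool_pos: [0.4682, -0.041, 0.0229]
tool_rot: [2.019, 2.405, 0.002]
contact_force: [3.4, 0.9, 0.1]
opening: 0.0342
grip_force: 46.3
t: 6.75
tool_pos: [0.4656, -0.0408, 0.0719]
tool_rot: [-2.018, -2.403, 0.004]
contact_force: [1.4, 1.0, -1.6]
opening: 0.0343
grip_force: 46.1
t: 7.25
tool_pos: [0.4691, -0.0416, 0.2069]
tool_rot: [2.016, 2.401, 0.004]
contact_force: [-0.7, -0.4, -2.1]
opening: 0.0341
grip_force: 46.1
t 7.25 shift [0.0154 0.1881 0.048 ] turn [0.0063 0.0029 0.1303] f [-0.7 -0.4 -2.1] q6 -0.42
t 7.25 shift [0.0154 0.1881 0.048 ] turn [ 0.0027  0.0071 -1.4405] f [-0.7 -0.4 -2.1] q6 -0.42
```

```bash
python3 -m jog '[[[0.003,0.04,0],[0,0,0.03]],[[0.006,0.08,0],[0,0,0.06]],[[0.009,0.12,0],[0,0,0.09]],[[0.012,0.16,0.02],[0,0,0.12]],[[0.015,0.188,0.04],[0,0,0.13]]]'; python3 -m jog '[[[0,0,0],[0,0,0]],[[0,0,0],[0,0,0]],[[0,0,0],[0,0,0]]]'; python3 - <<'E'
from h import *
d=view('wrist'); im=d['image']
B=blobs(mask(im,'red'),60); print(B)
goal([.652,.006,.02],2.5)
cv2.imwrite('pics/w3.png',im)
E
```

```text
t: 7.75
tool_pos: [0.6509, 0.0069, 0.1598]
tool_rot: [-2.171, -2.268, 0.003]
contact_force: [-1.1, -0.5, -2.3]
opening: 0.0339
grip_force: 46.2
t: 8.05
tool_pos: [0.649, 0.0061, 0.162]
tool_rot: [-2.172, -2.269, 0.002]
contact_force: [-0.1, -0.6, -2.1]
opening: 0.0338
grip_force: 46.2
[((np.float64(337.4), np.float64(155.8)), 5391, [260, 95, 147, 166]), ((np.float64(323.0), np.float64(209.7)), 1488, [284, 194, 79, 28]), ((np.float64(323.2), np.float64(314.3)), 1089, [289, 293, 69, 34])]
t 8.1 shift [-1.000e-04  2.600e-03  1.429e-01] turn [0.0003 0.0003 0.0001] f [-0.4  0.1 -2. ] q6 -0.15
```

View pics/w3.png

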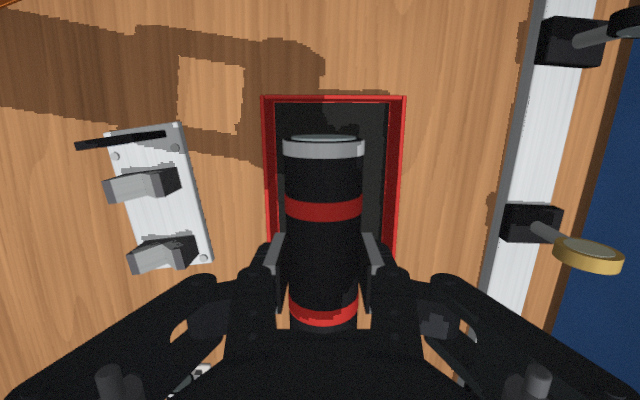

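Picture: the barrel is held, bands at (323,210) and (323,314), over the red box. The far rim runs from (261,97) to (405,97). I'll cast that rim to check the centring.

```bash
python3 - <<'E'
from h import *
d=view('wrist'); P=cast(d,[(261.5,97),(405,97)],.055); print(d['cx'],P.round(4),np.linalg.norm(P[0]-P[1]),P.mean(0)-[.002*0,0,0])
T=R.from_rotvec(ctrl.get_obs()['tool_rot']); print(T.inv().apply(P.mean(0)-ctrl.get_obs()['tool_pos']).round(4))
E
```

```text
323.0003866651673 [[0.5911 0.0842 0.055 ]
 [0.7179 0.0898 0.055 ]] 0.12692935608136716 [0.65450226 0.08699238 0.055     ]
[0.0808 0.0083 0.1085]
```

```bash
python3 -m jog '[[[-0.004,0.008,0.02],[0,0,0]],[[-0.004,0.008,0.06],[0,0,0]],[[-0.004,0.008,0.10],[0,0,0]],[[-0.004,0.008,0.13],[0,0,0]],[[-0.004,0.008,0.14],[0,0,0]]]'; python3 -m jog '[[[0,0,0],[0,0,0]],[[0,0,0],[0,0,0]],[[0,0,0],[0,0,0]]]'; python3 -m jog '[[[0,0,0],[0,0,0]],[[0,0,0],[0,0,0]],[[0,0,0],[0,0,0]],[[0,0,0],[0,0,0]],[[0,0,0],[0,0,0]]]' 0.65; python3 -m jog '[[[0,0,-0.02],[0,0,0]],[[0,0,-0.06],[0,0,0]],[[0,0,-0.1],[0,0,0]],[[0,0,-0.15],[0,0,0]],[[0,0,-0.17],[0,0,0]]]';python3 -m jog '[[[0,0,0],[0,0,0]],[[0,0,0],[0,0,0]],[[0,0,0],[0,0,0]]]' 1; python3 - <<'E'
from h import *
d=view('wrist'); im=d['image']; cv2.imwrite('pics/w4.png',im)
print([(b,cast(d,[b[0]],.038)[0].round(3)) for b in blobs(mask(im,'red'),60)])
goal([.470,-.335,.2],2)
E
```

```text
t: 8.65
tool_pos: [0.655, 0.0026, 0.0191]
tool_rot: [-2.169, -2.266, 0.006]
contact_force: [-0.6, -0.8, -3.2]
opening: 0.0342
grip_force: 46.2
t: 8.95
tool_pos: [0.6604, 0.0024, 0.0258]
tool_rot: [2.169, 2.267, 0.005]
contact_force: [0.4, -0.5, -2.7]
opening: 0.0344
grip_force: 46.2
t: 9.45
tool_pos: [0.6583, 0.0027, 0.0226]
tool_rot: [2.172, 2.27, 0.0]
contact_force: [0.1, -0.5, 0.3]
opening: 0.0557
grip_force: 0.0
t: 9.95
tool_pos: [0.6607, 0.0024, 0.1991]
tool_rot: [2.167, 2.265, 0.008]
contact_force: [0.4, 0.5, 1.9]
opening: 0.0555
grip_force: 0.0
t: 10.25
tool_pos: [0.6569, 0.0028, 0.1897]
tool_rot: [-2.17, -2.267, 0.004]
contact_force: [0.2, 0.7, 0.4]
opening: 0.0852
grip_force: 0.0
[(((np.float64(324.2), np.float64(182.3)), 6909, [258, 93, 134, 161]), array([ 0.657, -0.004,  0.038])), (((np.float64(326.2), np.float64(152.2)), 272, [310, 148, 34, 9]), array([0.658, 0.029, 0.038])), (((np.float64(326.4), np.float64(198.7)), 260, [310, 193, 33, 11]), array([ 0.661, -0.022,  0.038]))]
t 10.3 shift [-0.3292 -0.2015 -0.0098] turn [-0.0045 -0.0007  0.0091] f [0.1 1.  0.6] q6 -0.15
```

View pics/w4.png

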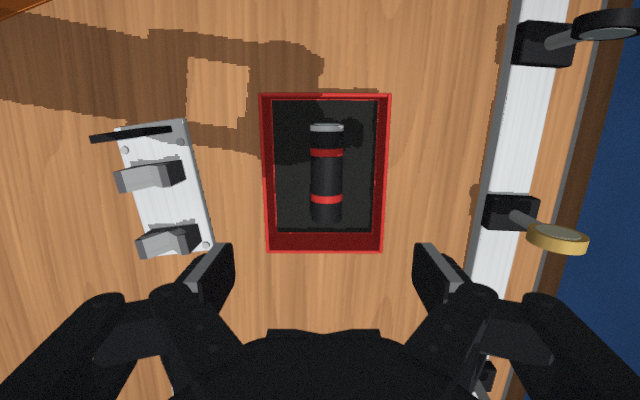

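The red barrel lies centred in the red box, bands at (326,152) and (326,199), let go. Now on to the green one.

```bash
python3 -m jog '[[[-0.04,-0.024,-0.01],[0,0,0.009]],[[-0.08,-0.048,-0.02],[0,0,0.009]],[[-0.12,-0.072,-0.03],[0,0,0.009]],[[-0.16,-0.096,-0.03],[0,0,0.009]],[[-0.2,-0.12,-0.03],[0,0,0.009]]]'; python3 -m jog '[[[-0.04,-0.024,0],[0,0,0]],[[-0.08,-0.048,0],[0,0,0]],[[-0.11,-0.07,0],[0,0,0]],[[-0.129,-0.082,0.0],[0,0,0]],[[-0.129,-0.082,0],[0,0,0]]]'; python3 -m jog '[[[0,0,0],[0,0,0]],[[0,0,0],[0,0,0]],[[0,0,0],[0,0,0]]]'; python3 - <<'E'
from h import *
d=view('wrist'); im=d['image']; cv2.imwrite('pics/w5.png',im)
B=blobs(mask(im,'green'),60); print(B)
P=cast(d,[b[0] for b in B],.040); print(P.round(4), P.mean(0))
goal([.470,-.335,.2],2)
E
```

```text
t: 10.8
tool_pos: [0.5455, -0.2035, 0.2209]
tool_rot: [-2.18, -2.259, 0.001]
contact_force: [0.2, 0.0, -0.2]
opening: 0.0853
grip_force: 0.0
t: 11.3
tool_pos: [0.4675, -0.3359, 0.2203]
tool_rot: [-2.185, -2.253, 0.001]
contact_force: [-0.0, 1.0, 0.2]
opening: 0.0848
grip_force: 0.0
t: 11.6
tool_pos: [0.4701, -0.3331, 0.222]
tool_rot: [-2.18, -2.261, -0.0]
contact_force: [-0.1, 0.2, 0.2]
opening: 0.0852
grip_force: 0.0
[((np.float64(324.9), np.float64(146.6)), 194, [311, 143, 29, 8]), ((np.float64(323.8), np.float64(189.7)), 159, [311, 185, 27, 9])]
[[ 0.4707 -0.304   0.04  ]
 [ 0.4713 -0.3557  0.04  ]] [ 0.47100043 -0.32984326  0.04      ]
t 11.65 shift [-0.0017 -0.0003  0.0222] turn [-0.0002 -0.0004  0.0017] f [-0.2  0.  -0.3] q6 -0.78
```

View pics/w5.png

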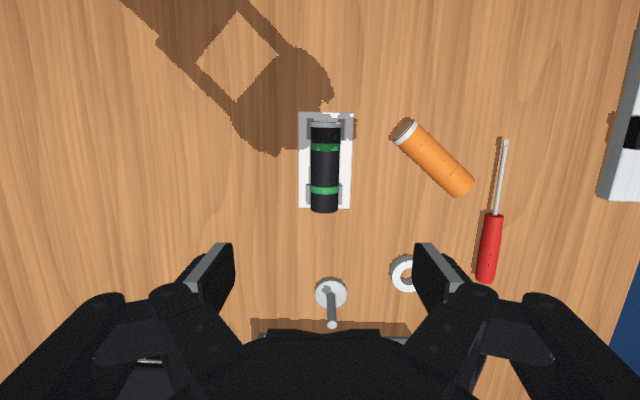

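Picture: green bands at (325,147) and (324,190), lens ring at (325,122). The orange decoy is at (433,158) and the post stands at (331,295). I'll check the cradle and post against the grasp position.

```bash
python3 - <<'E'
from h import *
d=view('wrist'); P=cast(d,[(299,112),(354,112),(301,208),(351,208.5)],.006); print(P.round(3),P.mean(0).round(4))
print('post foot',cast(d,[(331,293)],.003).round(3),'collar',cast(d,[(405,275)],.016).round(3))
goal([.471,-.330,.1],0.7)
E
```

```text
[[ 0.437 -0.266  0.006]
 [ 0.506 -0.264  0.006]
 [ 0.442 -0.391  0.006]
 [ 0.51  -0.389  0.006]] [ 0.4736 -0.3276  0.006 ]
post foot [[ 0.488 -0.523  0.003]] collar [[ 0.591 -0.482  0.016]]
t 11.7 shift [0.0033 0.001  0.1223] turn [-0.0001 -0.0002  0.0243] f [-1.2 -0.8 -0.3] q6 -0.78
```

```bash
python3 -m jog '[[[0.003,0.001,0.04],[0,0,0.024]],[[0.003,0.001,0.08],[0,0,0.024]],[[0.003,0.001,0.12],[0,0,0.024]],[[0.003,0.001,0.15],[0,0,0.024]],[[0.003,0.001,0.17],[0,0,0.024]]]' 0.8; python3 -m jog '[[[0,0,0.015],[0,0,0]],[[0,0,0.030],[0,0,0]],[[0,0,0.036],[0,0,0]],[[0,0,0.038],[0,0,0]],[[0,0,0.038],[0,0,0]]]'; python3 -c "
from h import *
goal([.4715,-.330,.006],0.7)"
```

```text
t: 12.2
tool_pos: [0.4696, -0.3294, 0.0493]
tool_rot: [-2.205, -2.232, 0.0]
contact_force: [-0.2, -0.5, 0.3]
opening: 0.0682
grip_force: 0.0
t: 12.7
tool_pos: [0.471, -0.3316, 0.0151]
tool_rot: [2.208, 2.233, 0.0]
contact_force: [0.3, 0.3, 0.5]
opening: 0.0682
grip_force: 0.0
t 12.7 shift [0.0016 0.0005 0.0091] turn [ 0.0008  0.0007 -0.0012] f [0.3 0.3 0.5] q6 -0.75
```

```bash
python3 -m jog '[[[0.001,0,0.004],[0,0,0]],[[0.001,0,0.007],[0,0,0]],[[0.001,0,0.007],[0,0,0]],[[0.001,0,0.007],[0,0,0]],[[0.001,0,0.007],[0,0,0]]]' 0.54;  python3 -m jog '[[[0,0,0.001],[0,0,0]],[[0,0,0.003],[0,0,0]],[[0,0,0.003],[0,0,0]]]'; python3 -m jog '[[[0,0,0.001],[0,0,0]],[[0,0,0.002],[0,0,0]],[[0,0,0.002],[0,0,0]]]'
```

```text
t: 13.2
tool_pos: [0.4706, -0.3303, 0.0076]
tool_rot: [2.209, 2.233, -0.0]
contact_force: [0.0, 0.4, 0.0]
opening: 0.046
grip_force: 0.0
t: 13.5
tool_pos: [0.4703, -0.33, 0.004]
tool_rot: [-2.209, -2.233, 0.0]
contact_force: [-0.0, -0.1, -0.4]
opening: 0.0462
grip_force: 0.0
t: 13.8
tool_pos: [0.4704, -0.3301, 0.0022]
tool_rot: [-2.209, -2.233, 0.0]
contact_force: [0.4, 0.1, -1.0]
opening: 0.046
grip_force: 0.0
```

```bash
python3 -m jog '[[[0,0,0],[0,0,0]],[[0,0,0],[0,0,0]],[[0,0,0],[0,0,0]],[[0,0,0],[0,0,0]],[[0,0,0],[0,0,0]]]' 0.2 30
```

```text
t: 14.3
tool_pos: [0.4713, -0.3305, 0.003]
tool_rot: [2.208, 2.232, 0.001]
contact_force: [3.5, 0.4, 3.0]
opening: 0.031
grip_force: 28.9
```

Opening is 31 mm, a little near the fingertips. I'll try 3 mm lower, watching for plate contact.

```bash
python3 -m jog '[[[0,0,0],[0,0,0]],[[0,0,0],[0,0,0]],[[0,0,0.001],[0,0,0]],[[0,0,0.003],[0,0,0]],[[0,0,0.003],[0,0,0]]]' 0.54;  python3 -m jog '[[[0,0,0],[0,0,0]],[[0,0,0],[0,0,0]],[[0,0,0],[0,0,0]],[[0,0,0],[0,0,0]],[[0,0,0],[0,0,0]]]' 0.2 30
```

```text
t: 14.8
tool_pos: [0.47, -0.3299, -0.0013]
tool_rot: [-2.208, -2.233, 0.0]
contact_force: [-0.7, -0.3, -0.5]
opening: 0.0467
grip_force: 0.0
t: 15.3
tool_pos: [0.471, -0.3303, -0.0004]
tool_rot: [2.208, 2.233, 0.001]
contact_force: [3.2, -0.6, -1.1]
opening: 0.0334
grip_force: 29.8
```

Good grip (33.4 mm). Lifting and carrying it over the V-block.

```bash
python3 -m jog '[[[0,0,-0.002],[0,0,0]],[[0,0,-0.01],[0,0,0]],[[0,0,-0.025],[0,0,0]],[[0,0,-0.045],[0,0,0]],[[0,0,-0.07],[0,0,0]]]' 0.2 45; python3 -m jog '[[[0,0,-0.04],[0,0,0]],[[0,0,-0.08],[0,0,0]],[[0,0,-0.1],[0,0,0]],[[0,0,-0.1],[0,0,0]],[[0,0,-0.1],[0,0,0]]]'; python3 - <<'E'
from h import *
d=view('wrist'); im=d['image']; cv2.imwrite('pics/w6.png',im)
print(blobs(mask(im,'green'),60))
goal([.468,-.043,.17],10)
E
```

```text
t: 15.8
tool_pos: [0.4694, -0.3296, 0.0699]
tool_rot: [-2.207, -2.232, 0.001]
contact_force: [-0.1, 0.1, -2.2]
opening: 0.0328
grip_force: 44.4
t: 16.3
tool_pos: [0.4701, -0.3301, 0.1695]
tool_rot: [-2.209, -2.233, 0.0]
contact_force: [0.7, -0.3, -2.6]
opening: 0.0329
grip_force: 44.5
[((np.float64(322.8), np.float64(206.7)), 1222, [287, 192, 72, 26]), ((np.float64(323.2), np.float64(305.5)), 902, [291, 288, 65, 29])]
t 16.35 shift [ 0.2865  0.0016 -0.0016] turn [-0.002  -0.0019 -0.1637] f [-1.  -0.7 -2.8] q6 -0.75
```

```bash
python3 -m jog '[[[0.03,0,0],[0,0,-0.02]],[[0.065,0,0],[0,0,-0.04]],[[0.1,0,0],[0,0,-0.06]],[[0.135,0,0],[0,0,-0.08]],[[0.17,0,0],[0,0,-0.1]]]'; python3 -c "
from h import *
goal([.468,-.043,.17],10)"
```

```text
t: 16.85
tool_pos: [0.4668, -0.1582, 0.1665]
tool_rot: [-2.091, -2.338, 0.002]
contact_force: [0.7, 0.2, -3.6]
opening: 0.033
grip_force: 44.5
t 16.85 shift [ 0.1144  0.0139 -0.0033] turn [-0.0042 -0.0029 -0.0632] f [ 0.7  0.2 -3.6] q6 -0.59
```

```bash
python3 -m jog '[[[0.035,0.004,0],[0,0,-0.02]],[[0.07,0.008,0],[0,0,-0.04]],[[0.1,0.012,0],[0,0,-0.06]],[[0.114,0.014,-0.002],[0,0,-0.063]],[[0.114,0.014,-0.002],[0,0,-0.063]]]'; python3 -m jog '[[[0,0,0],[0,0,0]],[[0,0,0],[0,0,0]],[[0,0,0],[0,0,0]]]'; python3 - <<'E'
from h import *
d=view('wrist'); im=d['image']; cv2.imwrite('pics/w7.png',im)
o=ctrl.get_obs(); B=blobs(mask(im,'green'),60); P=cast(d,[b[0] for b in B],o['tool_pos'][2]+.0244+.016)
v=P[0]-P[1]; print(B,P.round(4),'mid',P.mean(0).round(4),'sep',np.linalg.norm(v),'yaw',np.degrees(np.arctan2(v[1],v[0])))
goal([.468,-.043,.06],10)
E
```

```text
t: 17.35
tool_pos: [0.469, -0.044, 0.1698]
tool_rot: [-2.015, -2.407, 0.002]
contact_force: [0.6, -0.9, -1.8]
opening: 0.0326
grip_force: 44.5
t: 17.65
tool_pos: [0.4699, -0.0464, 0.1712]
tool_rot: [-2.022, -2.404, 0.001]
contact_force: [-1.4, -0.1, -2.2]
opening: 0.0324
grip_force: 44.5
[((np.float64(322.9), np.float64(206.8)), 1194, [287, 193, 72, 25]), ((np.float64(301.2), np.float64(303.0)), 275, [291, 288, 24, 26]), ((np.float64(346.4), np.float64(302.6)), 225, [332, 289, 24, 26])] [[ 0.465  -0.0209  0.2117]
 [ 0.463  -0.0722  0.2117]
 [ 0.4851 -0.0681  0.2117]] mid [ 0.471  -0.0537  0.2117] sep 0.05140139278396724 yaw 87.73368328752225
t 17.7 shift [ 0.0036 -0.0013  0.1113] turn [-0.0003  0.0001 -0.0021] f [-0.3 -0.1 -2.5] q6 -0.43
```

View pics/w7.png

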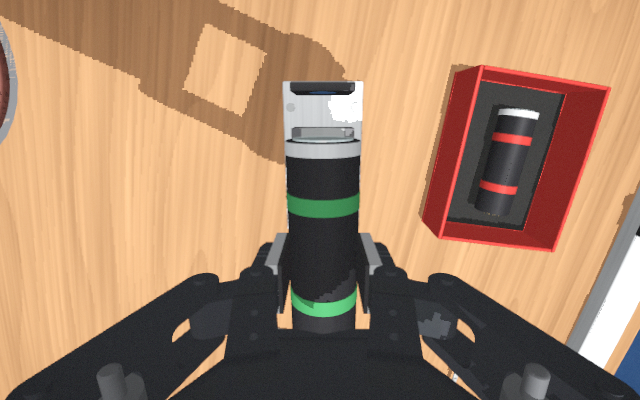

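Picture: the green barrel is held level, bands at (323,207) and (323,303), with the lens end towards the sensor plate at (323,88). It is aligned with the groove (yaw 100.4°). Descending.

```bash
python3 -m jog '[[[0.002,0,0.03],[0,0,-0.002]],[[0.002,-0.001,0.06],[0,0,-0.002]],[[0.002,-0.001,0.09],[0,0,-0.002]],[[0.002,-0.001,0.11],[0,0,-0.002]],[[0.002,-0.001,0.12],[0,0,-0.002]]]'; python3 -m jog '[[[0,0,0],[0,0,0]],[[0,0,0],[0,0,0]],[[0,0,0],[0,0,0]]]'; python3 -c "
from h import *
goal([.469,-.044,.031],10)"
```

```text
t: 18.2
tool_pos: [0.467, -0.0437, 0.0491]
tool_rot: [-2.017, -2.404, 0.003]
contact_force: [0.9, -0.0, -1.7]
opening: 0.033
grip_force: 44.6
t: 18.5
tool_pos: [0.47, -0.044, 0.0532]
tool_rot: [2.016, 2.406, 0.002]
contact_force: [-0.0, -0.1, -2.6]
opening: 0.033
grip_force: 44.6
t 18.5 shift [ 0.0002 -0.001   0.0222] turn [0.0028 0.0013 0.0013] f [-0.  -0.1 -2.6] q6 -0.43
```

```bash
python3 -m jog '[[[0,0,0.004],[0,0,0]],[[0,0,0.008],[0,0,0]],[[0,0,0.012],[0,0,0]],[[0,0,0.016],[0,0,0]],[[0,0,0.016],[0,0,0]]]'; python3 -m jog '[[[0,0,0.001],[0,0,0]],[[0,0,0.002],[0,0,0]],[[0,0,0.003],[0,0,0]],[[0,0,0.003],[0,0,0]],[[0,0,0.003],[0,0,0]]]';python3 -m jog '[[[0,0,0.001],[0,0,0]],[[0,0,0.002],[0,0,0]],[[0,0,0.002],[0,0,0]],[[0,0,0.002],[0,0,0]]]'
```

```text
t: 19.0
tool_pos: [0.4678, -0.0433, 0.0344]
tool_rot: [-2.016, -2.407, 0.001]
contact_force: [-0.3, 0.3, -2.9]
opening: 0.0328
grip_force: 44.6
t: 19.5
tool_pos: [0.4686, -0.0436, 0.0325]
tool_rot: [2.017, 2.408, 0.0]
contact_force: [0.6, -0.7, -1.8]
opening: 0.0329
grip_force: 44.6
t: 19.9
tool_pos: [0.4689, -0.0435, 0.0313]
tool_rot: [2.018, 2.408, 0.0]
contact_force: [-4.0, 0.2, 6.6]
opening: 0.0325
grip_force: 46.0
```

Contact, mostly on one flank. I'll release so it self-centres, then go 5 mm deeper, shift 1 mm to −x and regrip.

```bash
python3 -m jog '[[[0,0,0],[0,0,0]],[[0,0,0],[0,0,0]],[[0,-0.0005,0.002],[0,0,0]],[[0,-0.0005,0.004],[0,0,0]],[[0,-0.0005,0.006],[0,0,0]]]' 0.7; python3 -m jog '[[[0,0,0],[0,0,0]],[[0,0,0],[0,0,0]],[[0,0,0],[0,0,0]]]'; python3 -m jog '[[[0,0,0],[0,0,0]],[[0,0,0],[0,0,0]],[[0,0,0],[0,0,0]],[[0,0,0],[0,0,0]],[[0,0,0],[0,0,0]]]' 0.2 35; python3 -m jog '[[[0,0,0],[0,0,0]]]'
```

```text
t: 20.4
tool_pos: [0.468, -0.0436, 0.0241]
tool_rot: [-2.018, -2.408, 0.0]
contact_force: [-0.2, -0.3, 0.6]
opening: 0.06
grip_force: 0.0
t: 20.7
tool_pos: [0.4682, -0.0437, 0.0245]
tool_rot: [2.017, 2.408, 0.0]
contact_force: [-0.0, -0.1, -0.1]
opening: 0.0597
grip_force: 0.0
t: 21.2
tool_pos: [0.4688, -0.0437, 0.0249]
tool_rot: [2.017, 2.407, 0.001]
contact_force: [2.4, 0.7, 2.1]
opening: 0.0345
grip_force: 36.7
t: 21.3
tool_pos: [0.4687, -0.0437, 0.0249]
tool_rot: [2.017, 2.407, 0.001]
contact_force: [1.6, 1.2, 2.4]
opening: 0.0342
grip_force: 36.7
```

```bash
python3 -m jog '[[[0,0.0005,0.0005],[0,0,0]],[[0,0.0005,0.001],[0,0,0]],[[0,0.0005,0.0015],[0,0,0]],[[0,0.0005,0.0015],[0,0,0]],[[0,0.0005,0.0015],[0,0,0]]]'; python3 - <<'E'
from h import *
d=view('wrist'); im=d['image']; cv2.imwrite('pics/w8.png',im); o=ctrl.get_obs()
m=mask(im,'green'); P=[]
for a,b in((180,250),(270,330)):
    ys,xs=np.nonzero(m[a:b,270:380]); P.append(((xs.min()+xs.max())/2+270,ys.mean()+a))
W=cast(d,P,.0715); v=W[0]-W[1]; print(P,W.round(4),W.mean(0).round(4),np.linalg.norm(v),np.degrees(np.arctan2(v[1],v[0])))
print(o['contact_force'],o['tool_pos'])
E
```

```text
t: 21.8
tool_pos: [0.4688, -0.0437, 0.0248]
tool_rot: [-2.017, -2.408, 0.001]
contact_force: [-4.3, 2.4, 13.7]
opening: 0.0344
grip_force: 37.9
[(np.float64(323.0), np.float64(211.50341685649204)), (np.float64(322.5), np.float64(312.8473479948253))] [[ 0.4639 -0.0184  0.0715]
 [ 0.4727 -0.0688  0.0715]] [ 0.4683 -0.0436  0.0715] 0.05116234990384674 99.82648020568827
[-4.758088    1.51783726 13.79882166] [ 0.46880713 -0.04366465  0.02475406]
```

View pics/w8.png

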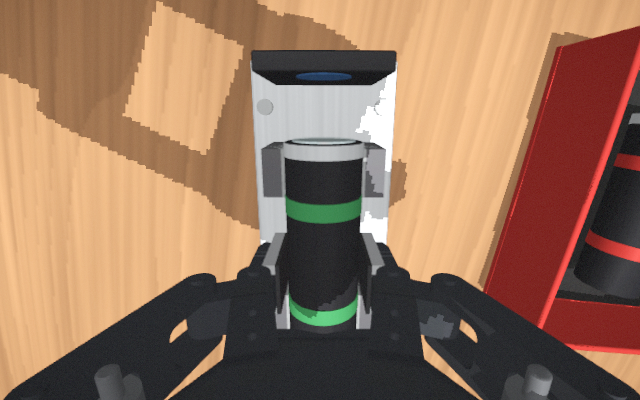

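Picture: the green barrel sits in both saddles, bands at (323,211) and (322,313), lens end towards the plate at (324,68). Its middle is within 1 mm of the V-block origin and its yaw is 99.8°. I'll trim the side load and bring the push towards 10 N.

```bash
python3 -m jog '[[[0,-0.0004,-0.0004],[0,0,0]],[[0,-0.0004,-0.0004],[0,0,0]],[[0,-0.0004,-0.0004],[0,0,0]],[[0,-0.0004,-0.0004],[0,0,0]],[[0,-0.0004,-0.0004],[0,0,0]]]'; python3 -m jog '[[[0,0,0],[0,0,0]],[[0,0,0],[0,0,0]],[[0,0,0],[0,0,0]],[[0,0,0],[0,0,0]],[[0,0,0],[0,0,0]]]'
```

```text
t: 22.35
tool_pos: [0.4688, -0.0437, 0.0248]
tool_rot: [2.017, 2.408, 0.0]
contact_force: [-2.4, 2.7, 10.2]
opening: 0.0347
grip_force: 37.4
t: 22.85
tool_pos: [0.4688, -0.0437, 0.0248]
tool_rot: [2.017, 2.408, 0.0]
contact_force: [-2.0, 1.9, 9.6]
opening: 0.0348
grip_force: 37.4
```

Steady at about 10 N, so I'm handing in.

```bash
python3 -c "
from station import job
print(job.finish_job())"
```

```text
the job is handed in; nothing more can be done
None
```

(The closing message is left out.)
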